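# Shut and lock the glue press

## Task

A glued-up star is ready in the little plywood press: fold the pressing board fully down over it, then swing the black-knobbed lever round by its knob so that it climbs the keeper on the board and drops all the way down into the keeper's notch, and let go. Work the lever gently, never forcing it against the keeper or its stop with more than about 20 N at the knob, and leave the other things on the table and on the press where they are.

Things in the scene. Friction and masses are not known exactly. Their poses are not given: they have to be found in the camera images.
- press: the small plywood glue press, fixed to the table. Origin on the table, x away from the robot, y left, z up, yawed a little. Base board 30 mm high, 240 mm along x, y from -150 to +120 mm. On it a cork bed with a glued wooden star. The pressing board's hinge line runs along x at y = +90, z = 50 mm.
- board: the pressing board, a plywood flap 150 x 150 x 18 mm, with the keeper on it. Origin in the middle of its hinge line, at its under face; x along the hinge, -y towards its free edge, z out of its outer (upper) face. It starts opened upwards by 1.0 to 1.45 rad; shut it lies flat, z up, upper face 68 mm above the table. Its stiff hinge stays at any angle; pushing it down takes 2 to 5 N at the free edge.
- board_edge (a point): middle of the board's free edge, on its outer face, 150 mm from the hinge. Around it sits the steel keeper, a curved cam (ramp, crest, notch, tall stop) overhanging the edge: within 60 mm of the board's x = 0, within 35 mm of the free edge, up to 24 mm above the face. The outer face nearer the hinge is bare.
- lever_axis (a point): the lever's upright turning axis, where it meets the top of the base board (press x = 0, y = -90, z = 30 mm)
- lever (a joint): turn of the lever, rad: 0 at its back stop, grows counter-clockwise seen from above. At value q the arm with the knob points from the axis at 175 degrees + q counter-clockwise from the press's x axis (towards the robot at first, then round the outer, -y, side). Starts at 0 to 0.25. Locked it stands at about 2.15, give or take 0.4: see pin_tip.
- pin_tip (a point): lower tip of the lever's flat-footed pin, 11 mm long along its path, 35 mm from the axis, opposite the knob. With the board shut it meets the keeper's ramp near lever = 0.9, climbs 11 mm to a short crest, falls into the notch near 2.15, then a hard stop. The keeper is adjustable: all of these lie up to 0.4 rad earlier or later each time; find them by feel or sight. Play in the notch: 0.03 rad each way.
- handle: the sprung lever (steel tongue with pin, arm, black knob). It turns with lever and also moves straight up and down by 15 mm; spring and weight press it down with 9 N at the bottom, 12 N on the crest. Origin on its axis, 30 mm above the table when down; x points along the tongue, the arm goes the other way.
- knob_top (a point): centre of the top of the lever's upright round knob, 22 mm in diameter, 56 mm high, 85 mm from the axis. Lever down: this point is 160 mm above the table and the arm's top under the knob at 104 mm; on the crest both are 11 mm higher. Swinging takes 1 to 2 N at the knob, 3 to 9 N up the ramp and crest.
- pen_cup: dark wire-mesh pen cup with pens, 74 mm wide, cup 90 mm high (pens stand to about 125 mm), on the table; origin at its underside
- glue_gun: blue hot-glue gun lying on its side on the table, about 225 mm long with nozzle and glue stick, 32 mm high; origin under its barrel
- paper_cup: white paper cup, 72 mm wide, 85 mm high, on the table; origin at its underside
- glue_jar: white capped glue jar, 60 mm wide, 85 mm high, on the table; origin at its underside
- wood_disc: loose wooden disc 40 mm wide, 12 mm high, lying on the near edge of the press's base, beside the board; origin at its underside
- bobbin: small loose wooden bobbin 30 mm wide, 28 mm high, standing on the far edge of the press's base, on the lever's side; origin at its underside

How it is judged:
By the outcome, as a careful person would: the job done as asked, in the order asked, and still so for the second after the job is handed in, with the robot touching nothing.
It also fails if it takes over 72 s, if anything falls off the work surface, if the arm or the gripper's body presses on something with over 40 N, if the wrist force passes 120 N, or if a joint passes its speed limit or range.

## Robot

A 7-joint arm with a two-finger parallel gripper is mounted at the origin on the work surface. World frame = base frame: x ahead of the robot, y to its left, z up, the work surface at z = 0. Lengths are in m, angles in rad, forces in N, time in s.
With the tool pointing down it reaches from about 0.35 to 0.9 m from the base axis. Payload 19.9 kg.
Tool frame: the origin (TCP) lies midway between the tips of the shut fingers; the grasp point (between the pads) lies 19 mm behind it; z points along the fingers, y is the line along which they close (so a half turn about z gives the same grasp; the last joint's range is limited). The gripper opens to 85 mm and grips with 20 to 120 N. Pads are 22 mm wide; open, the fingers measure 114 mm over their backs; the gripper's body (76 mm by 85 mm) begins 54 mm behind the grasp point. The pads swing forward as they close: fully open they stand 13 mm farther back than shut.
Start: joints at [-1.357, 0.417, -0.01, 1.614, 0.005, 1.111, -0.053], TCP at [0.158, 0.605, 0.231] pointing down, gripper open.
Joint ranges: [-2.81, 2.81], [-0.39, 2.02], [-1.27, 1.25], [0.06, 2.57], [-1.19, 4.33], [0.19, 2], [-2.82, 2.82]. Speed limits (rad/s): [1.89, 1.89, 2.39, 2.39, 3.01, 3.01, 3.01].

## Interface

Orientations are given as a unit quaternion [w, x, y, z].
In Python, from station import robot, camera, camera_info, workorder gives the robot as it stands.
- The arm moves only by the tool drive_tool, never from a script. Its argument "rows" is a list of rows, each a list of 2 entries, a list of its own where there are three numbers: the shift along the tool's x, y, z scaled (see below), then the turn about the tool's z scaled (see below). A call has 1 to 8 rows; each row is the pose to reach, as a shift and turn from the pose commanded when the call began, along the tool's axes at that moment, turning the shorter way round; what a row does not reach only later rows make up. The controller multiplies each number of a shift by 80 cm and each number of a turn by 180 degrees. A row lasts 1/12 s, in which the tool goes at most 41.7 mm and 7.16 degrees, less where a joint would pass 70% of its speed; a pose out of reach is approached as far as the arm can. A call with a number of a shift or a turn outside -1 to 1 is refused whole. A call with a gripper value outside its range is refused whole. "jaw" is the closure, from 0 (fully open) to 1 (shut), set as the call begins (left out, the last holds). The fingers move at their own pace and stop on an object; "grip_force" is the grip in N (left out, the last holds). Time passes only in rows, so rows that repeat a pose let the fingers close. It gives the time, the measured TCP pose, the force, the opening and the grip force at its end, in the units of the state.
- robot.observe(): the state, without advancing time (a new reading comes with each control period).
- camera(name): name is "scene" or "top"; returns the picture (384x512x3 uint8, red, green, blue); there is no depth.
- camera_info(name): a dict with "fx", "fy", "cx", "cy" (pixels), "rvec" (rotation vector, rad) and "tvec" (3), from world to camera coordinates, as OpenCV has them. Camera axes: x right, y down, z forward; pixel columns grow to the right and rows downward; lengths in m; the calibration is good to about 2 mm. A picture is of the moment at which its call begins. camera_info takes no time and is no camera call.
- workorder.sign_off(): hands the job in; it is judged then, once.
The state is a dict: "clock": time; "qpos": joint angles; "joint_velocities": joint speeds; "effort": joint torques, N m; "tool_pos": TCP position; "ee_rot": TCP orientation; "contact_force": force on the tool from outside, world axes, zero at the start; "torque": the same for the moment, N m; "opening": finger opening in m; "gripper_force": force on a finger pad.
Only numpy, scipy, OpenCV 4.12 (cv2) and the standard library are available. Lean on these libraries where they do the work, as an engineer would, in place of code of your own. Each camera call takes 0.05 s, during which the arm holds its last target. There are 200 camera calls.

## Working session

There is one attempt and no reset: what is moved stays moved. The work goes in short steps, Python scripts to look and compute and a tool call to move; the robot and the scene stay as the last step left them, time stands still between calls to the robot, and variables do not carry over. Pictures are saved under pics/ and viewed, at most 10 in all, crops included, and the job is handed in when it is done.

Besides the shell and the picture viewer there is one more tool, called after "Request:" by a JSON object that holds its "method" and its "body", one argument or row to a line. drive_tool: Moves the arm, as the interface text tells. Its arguments: {"type":"object","properties":{"rows":{"type":"array"},"jaw":{"type":"number"},"grip_force":{"type":"number"}},"required":["rows"]}

```bash
ls; mkdir -p pics; python3 - <<'E'
from station import robot,camera,camera_info
import cv2,numpy as np
for n in("scene","top"):
    cv2.imwrite(f"pics/{n}0.png",cv2.cvtColor(camera(n),cv2.COLOR_RGB2BGR))
    c=camera_info(n);R=cv2.Rodrigues(np.array(c["rvec"]))[0];print(n,c["fx"],c["cx"],c["cy"],-R.T@np.array(c["tvec"]),R.round(2).tolist())
o=robot.observe();print(o)
E
```

```text
pics
scene 371.6255122332679 255.00000988055834 189.2730604859259 [ 1.19163346 -0.19776861  0.86312136] [[0.33, 0.94, -0.0], [0.71, -0.25, -0.66], [-0.62, 0.22, -0.75]]
top 350.6502131172444 253.864643328941 195.06595374868064 [0.42261156 0.00937747 1.04396426] [[0.02, -1.0, -0.03], [-0.99, -0.02, -0.16], [0.16, 0.03, -0.99]]
{'clock': 0.1, 'qpos': array([-1.35647024,  0.41793662, -0.0103043 ,  1.61411564,  0.00475249,
        1.11066997, -0.05298882]), 'joint_velocities': array([ 0.00092528, -0.00175158, -0.00068625, -0.00035485,  0.00061423,
       -0.00066925, -0.00025644]), 'effort': array([ 1.89675266e-03, -8.65835166e+01,  6.80199433e-01, -4.35629618e+01,
        1.92290428e-02,  5.01505245e-03, -1.49987909e-05]), 'tool_pos': array([0.15809712, 0.60435711, 0.23070819]), 'ee_rot': array([-4.63267867e-06,  1.27542823e-01,  9.91832910e-01, -5.53972847e-04]), 'contact_force': array([-0.25155194, -0.09306495,  0.20218481]), 'torque': array([-0.00464506, -0.01189705,  0.0084557 ]), 'gripper_force': 0.0, 'opening': 0.08560465406580443}
```

View pics/scene0.png

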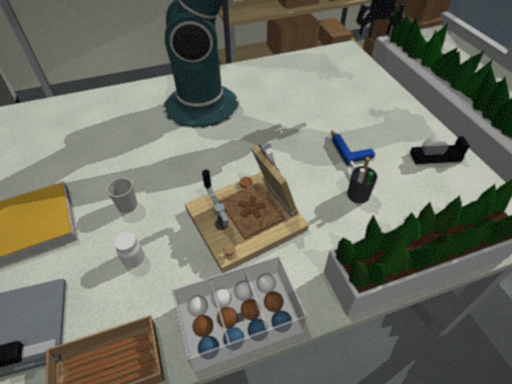

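View pics/top0.png

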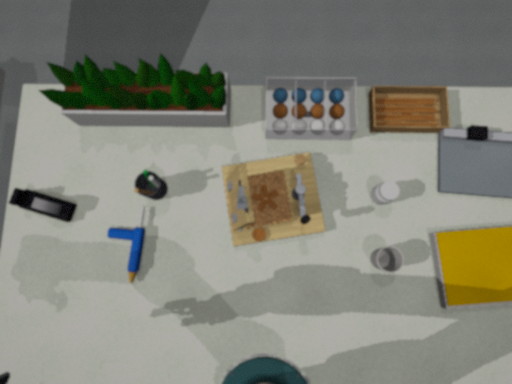

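```bash
cat > h.py <<'E'
from station import robot,camera,camera_info
import cv2,numpy as np
def cam(n):
    c=camera_info(n);R=cv2.Rodrigues(np.array(c["rvec"]))[0];return c,R,np.array(c["tvec"])
def ray(n,u,v,z):
    c,R,t=cam(n);d=R.T@np.array([(u-c["cx"])/c["fx"],(v-c["cy"])/c["fy"],1]);o=-R.T@t
    return o+d*(z-o[2])/d[2]
def tri(uv1,uv2):
    A=[];b=[]
    for n,(u,v) in(("top",uv1),("scene",uv2)):
        a=ray(n,u,v,0);c=ray(n,u,v,1);d=(c-a)/np.linalg.norm(c-a);P=np.eye(3)-np.outer(d,d);A.append(P);b.append(P@a)
    return np.linalg.lstsq(np.vstack(A),np.hstack(b),rcond=None)[0]
def proj(n,p):
    c,R,t=cam(n);q=R@np.array(p)+t;return np.array([c["fx"]*q[0]/q[2]+c["cx"],c["fy"]*q[1]/q[2]+c["cy"]])
E
python3 - <<'E'
from h import *
for p in [(222,165),(312,152),(325,232),(233,246)]: print(ray("top",*p,.03).round(4))
print("knob",tri((306,219),(207,173)),ray("top",306,219,.16))
a=cv2.imread("pics/top0.png")[140:260,210:340];cv2.imwrite("pics/a.png",cv2.resize(a,(650,600),interpolation=2))
a=cv2.imread("pics/scene0.png")[140:270,180:310];cv2.imwrite("pics/b.png",cv2.resize(a,(600,600),interpolation=2))
E
```

```text
[0.6777 0.1369 0.03  ]
[ 0.7213 -0.1304  0.03  ]
[ 0.4847 -0.1662  0.03  ]
[0.4395 0.0967 0.03  ]
knob [ 0.50965652 -0.09545197  0.15190322] [ 0.50838632 -0.09649666  0.16      ]
```

View pics/a.png

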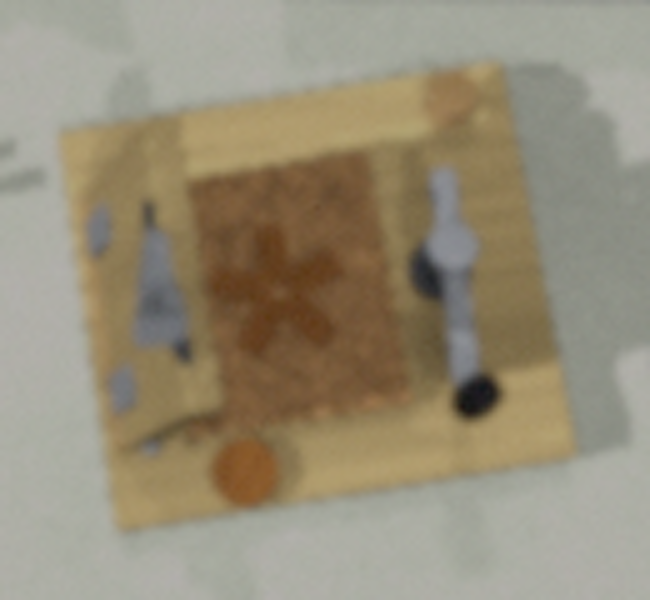

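View pics/b.png

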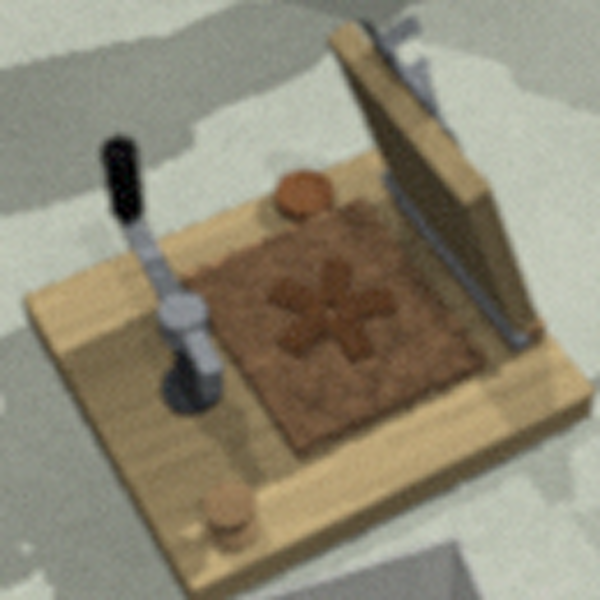

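The scene view shows the lever near its back stop (knob top at scene (207,171) and top (305,219)) and the board propped open. Its free-edge underside corners are at scene (252.6,150) and (286,181). The wood disc is near the lever side at top (259,234) and the bobbin at the far edge at top (300,160).

```bash
cat >> h.py <<'E'
yaw=.162;c_,s_=np.cos(yaw),np.sin(yaw);O=np.array([.5784,-.001,0])
def W(x,y,z=0): return O+np.array([c_*x-s_*y,s_*x+c_*y,z])
def P(w): d=np.array(w)-O;return np.array([c_*d[0]+s_*d[1],-s_*d[0]+c_*d[1],d[2]])
from scipy.spatial.transform import Rotation as Ro
def st():
    o=robot.observe();w,x,y,z=o["ee_rot"];return o,Ro.from_quat([x,y,z,w]).as_matrix()
def go(target,ydeg):
    """numbers for a row: to world point, tool-y heading in degrees"""
    o,R=st();d=R.T@(np.array(target)-o["tool_pos"])/.8
    h=np.degrees(np.arctan2(R[1,1],R[0,1]));t=-((ydeg-h+180)%360-180)/180
    return d.round(4).tolist(),round(t,4)
E
python3 - <<'E'
from h import *
for th in np.arange(1,1.5,.1):
    print(th.round(2),*[proj("scene",W(x,.09-.15*np.cos(th),.05+.15*np.sin(th))).round(1) for x in(-.075,.075)])
print(W(0,.16),go([*W(0,.16)[:2],.235],-80.7))
print("axis",W(0,-.09), "corner checks",proj("top",W(-.12,-.15,.03)),proj("scene",W(-.12,-.15,.03)))
E
```

```text
1.0 [238.  156.6] [266.2 194.2]
1.1 [242.2 152.9] [270.9 190.3]
1.2 [246.7 149.4] [275.8 186.5]
1.3 [251.4 146.4] [281.  183.1]
1.4 [256.3 143.6] [286.2 180. ]
[0.55259323 0.15690507 0.        ] ([-0.6186, -0.4164, -0.0048], np.float64(0.8669))
axis [ 0.59291631 -0.0898216   0.        ] corner checks [325.76588   232.1907404] [183.7912623  202.28082197]
```

```bash
python3 - <<'E'
from h import *
print(go(W(-.071,.165,.235),-80.7))
E
```

```text
([-0.5349, -0.4467, -0.0048], np.float64(0.8669))
```

Request:
{"method": "drive_tool", "body": {
  "rows": [
    [[-0.535,-0.447,-0.005],0.867],
    [[-0.535,-0.447,-0.005],0.867],
    [[-0.535,-0.447,-0.005],0.867],
    [[-0.535,-0.447,-0.005],0.867],
    [[-0.535,-0.447,-0.005],0.867],
    [[-0.535,-0.447,-0.005],0.867],
    [[-0.535,-0.447,-0.005],0.867],
    [[-0.535,-0.447,-0.005],0.867]
  ],
  "jaw": 1,
  "grip_force": 20
}}

```text
clock: 0.77
tool_pos: [0.3521, 0.3312, 0.2337]
ee_rot: [-0.0, 0.59, 0.807, -0.0]
contact_force: [1.2, 1.5, 0.1]
opening: -0.0002
gripper_force: 0.0
```

```bash
python3 - <<'E'
from h import *
o,R=st();print(o["clock"],o["tool_pos"],o["contact_force"],o["qpos"],P(o["tool_pos"]));print(go(W(-.071,.165,.235),-80.7))
E
```

```text
0.7667 [0.35211795 0.33122962 0.23365584] [1.18298121 1.52038813 0.05721429] [-1.08819339  0.1619134   0.29972759  1.9617706  -0.05595794  1.02582852
 -0.45421334] [-0.16973318  0.36437719  0.23365584]
([-0.2646, 0.0856, -0.0017], np.float64(0.5467))
```

Request:
{"method": "drive_tool", "body": {
  "rows": [
    [[-0.265,0.086,-0.002],0.547],
    [[-0.265,0.086,-0.002],0.547],
    [[-0.265,0.086,-0.002],0.547],
    [[-0.265,0.086,-0.002],0.547],
    [[-0.265,0.086,-0.002],0.547],
    [[-0.265,0.086,-0.002],0.547],
    [[-0.265,0.086,-0.002],0.547],
    [[-0.265,0.086,-0.002],0.547]
  ]
}}

```text
clock: 1.43
tool_pos: [0.4831, 0.1515, 0.2351]
ee_rot: [0.0, 0.905, 0.425, -0.0]
contact_force: [0.3, -0.3, 0.2]
opening: -0.0003
gripper_force: 0.0
```

```bash
python3 - <<'E'
from h import *
o,R=st();print(o["clock"],o["tool_pos"],o["contact_force"],o["qpos"],P(o["tool_pos"]));print(go(W(-.071,.155,.157),-80.7))
E
```

```text
1.4333 [0.48305673 0.15154671 0.23506533] [ 0.25902318 -0.25607532  0.18571645] [-0.8722001   0.22534742  0.58562572  1.91597151 -0.14292989  1.04178623
 -0.91950272] [-0.06949029  0.1659275   0.23506533]
([-0.0103, 0.0091, 0.0976], np.float64(0.2275))
```

Request:
{"method": "drive_tool", "body": {
  "rows": [
    [[-0.004,0.003,0.03],0.04],
    [[-0.01,0.009,0.06],0.08],
    [[-0.01,0.009,0.09],0.12],
    [[-0.01,0.009,0.098],0.16],
    [[-0.01,0.009,0.098],0.2],
    [[-0.01,0.009,0.098],0.228],
    [[-0.01,0.009,0.098],0.228],
    [[-0.01,0.009,0.098],0.228]
  ]
}}

```text
clock: 2.1
tool_pos: [0.483, 0.1422, 0.1568]
ee_rot: [0.0, 0.996, 0.086, -0.0]
contact_force: [-0.4, 0.4, -0.1]
opening: 0.0001
gripper_force: 0.0
```

```bash
python3 - <<'E'
from h import *
o,R=st();print(o["clock"],o["contact_force"],o["qpos"],P(o["tool_pos"]),R.round(3).tolist())
for th in np.arange(1.45,-.01,-.09): 
    y=.09-.105*np.cos(th)+.018*np.sin(th)+.015;z=.05+.105*np.sin(th)+.018*np.cos(th)
    print(th.round(2),go(W(-.071,y,z),-80.7))
cv2.imwrite("pics/c.png",cv2.cvtColor(camera("scene"),cv2.COLOR_RGB2BGR))
E
```

```text
2.1 [-0.38503142  0.39537579 -0.068948  ] [-0.92495922  0.35667197  0.69420467  2.00122364 -0.29277682  0.88321799
 -1.47125033] [-0.07104269  0.15675895  0.15676385] [[0.985, 0.172, -0.0], [0.172, -0.985, -0.0], [-0.0, 0.0, -1.0]]
1.45 ([-0.0006, 0.0582, 0.0005], np.float64(0.0034))
1.36 ([-0.0007, 0.0702, 0.0004], np.float64(0.0034))
1.27 ([-0.0008, 0.0821, 0.0015], np.float64(0.0034))
1.18 ([-0.001, 0.0939, 0.0036], np.float64(0.0034))
1.09 ([-0.0011, 0.1054, 0.0067], np.float64(0.0034))
1.0 ([-0.0012, 0.1167, 0.0109], np.float64(0.0034))
0.91 ([-0.0013, 0.1275, 0.0161], np.float64(0.0034))
0.82 ([-0.0014, 0.1378, 0.0222], np.float64(0.0034))
0.73 ([-0.0016, 0.1475, 0.0292], np.float64(0.0034))
0.64 ([-0.0016, 0.1565, 0.0371], np.float64(0.0034))
0.55 ([-0.0017, 0.1648, 0.0457], np.float64(0.0034))
0.46 ([-0.0018, 0.1723, 0.0551], np.float64(0.0034))
0.37 ([-0.0019, 0.1789, 0.0651], np.float64(0.0034))
0.28 ([-0.0019, 0.1846, 0.0756], np.float64(0.0034))
0.19 ([-0.002, 0.1893, 0.0866], np.float64(0.0034))
0.1 ([-0.002, 0.193, 0.098], np.float64(0.0034))
0.01 ([-0.0021, 0.1957, 0.1097], np.float64(0.0034))
```

View pics/c.png

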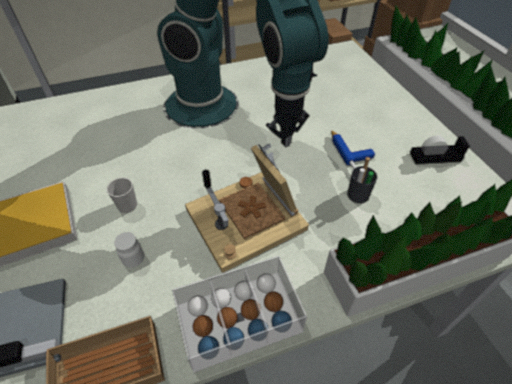

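The closed fingertip (scene ~(288,142)) is behind the board's near corner, clear of everything. Pushing now.

Request:
{"method": "drive_tool", "body": {
  "rows": [
    [[0,0.03,0],0],
    [[-0.001,0.058,0],0],
    [[-0.001,0.07,0],0],
    [[-0.001,0.082,0.001],0],
    [[-0.001,0.094,0.004],0],
    [[-0.001,0.105,0.007],0],
    [[-0.001,0.117,0.011],0],
    [[-0.001,0.117,0.011],0]
  ]
}}

```text
clock: 2.82
tool_pos: [0.4981, 0.048, 0.1475]
ee_rot: [0.0, 0.996, 0.084, -0.0]
contact_force: [-0.7, -0.8, 0.1]
opening: 0.0002
gripper_force: 0.0
```

```bash
python3 - <<'E'
from h import *
o,R=st();print(o["clock"],o["contact_force"],P(o["tool_pos"]))
for th in np.arange(.91,-.01,-.09): 
    y=.09-.105*np.cos(th)+.018*np.sin(th)+.015;z=.05+.105*np.sin(th)+.018*np.cos(th)
    print(th.round(2),go(W(-.071,y,z),-80.7))
E
```

```text
2.8167 [-0.67340512 -0.8444912   0.09666486] [-0.07130057  0.06133091  0.14751973]
0.91 ([0.0003, 0.0082, 0.0045], np.float64(0.0019))
0.82 ([0.0003, 0.0185, 0.0106], np.float64(0.0019))
0.73 ([0.0002, 0.0282, 0.0176], np.float64(0.0019))
0.64 ([0.0002, 0.0372, 0.0255], np.float64(0.0019))
0.55 ([0.0001, 0.0455, 0.0342], np.float64(0.0019))
0.46 ([0.0001, 0.053, 0.0435], np.float64(0.0019))
0.37 ([0.0, 0.0596, 0.0535], np.float64(0.0019))
0.28 ([-0.0, 0.0653, 0.0641], np.float64(0.0019))
0.19 ([-0.0, 0.07, 0.0751], np.float64(0.0019))
0.1 ([-0.0, 0.0737, 0.0865], np.float64(0.0019))
0.01 ([-0.0001, 0.0764, 0.0981], np.float64(0.0019))
```

Request:
{"method": "drive_tool", "body": {
  "rows": [
    [[0,0.008,0.004],0],
    [[0,0.019,0.011],0],
    [[0,0.028,0.018],0],
    [[0,0.037,0.026],0],
    [[0,0.046,0.034],0],
    [[0,0.053,0.044],0],
    [[0,0.06,0.054],0],
    [[0,0.065,0.064],0]
  ]
}}

```text
clock: 3.48
tool_pos: [0.5068, -0.0023, 0.0959]
ee_rot: [0.0, 0.996, 0.084, -0.0]
contact_force: [0.4, -0.7, 0.6]
opening: 0.0003
gripper_force: 0.4
```

```bash
python3 - <<'E'
from h import *
o,R=st();print(o["clock"],o["contact_force"],P(o["tool_pos"]))
cv2.imwrite("pics/d.png",cv2.resize(cv2.cvtColor(camera("scene")[120:280,160:340],cv2.COLOR_RGB2BGR),(675,600),interpolation=2))
E
```

```text
3.4833 [ 0.35225854 -0.67526029  0.57619057] [-0.07086307  0.01028071  0.09592874]
```

View pics/d.png

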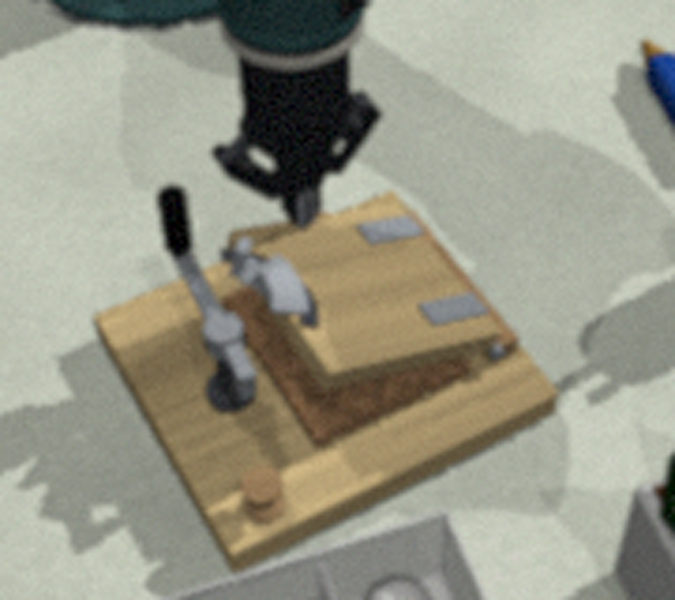

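The board is being folded down (about 0.3 rad left), with the fingertip on its near strip and clear of the keeper. Continuing.

Request:
{"method": "drive_tool", "body": {
  "rows": [
    [[0,0.004,0.009],0],
    [[0,0.007,0.018],0],
    [[0,0.01,0.026],0],
    [[0,0.012,0.033],0],
    [[0,0.012,0.037],0],
    [[0,0.012,0.039],0],
    [[0,0.012,0.039],0]
  ]
}}

```text
clock: 4.12
tool_pos: [0.5086, -0.0114, 0.0675]
ee_rot: [-0.001, 0.996, 0.084, 0.0]
contact_force: [-21.1, -0.1, 58.8]
opening: 0.0003
gripper_force: 29.2
```

Request:
{"method": "drive_tool", "body": {
  "rows": [
    [[0,0,-0.03],0],
    [[0,0,-0.08],0],
    [[0,0,-0.13],0],
    [[0,0,-0.18],0],
    [[0,0,-0.22],0],
    [[0,0,-0.22],0]
  ],
  "jaw": 0.45
}}

```text
clock: 4.62
tool_pos: [0.5108, -0.0111, 0.2472]
ee_rot: [-0.001, 0.996, 0.085, 0.004]
contact_force: [0.6, -0.4, 0.3]
opening: 0.0468
gripper_force: 0.0
```

```bash
python3 - <<'E'
from h import *
o,R=st();print(o["clock"],o["contact_force"],o["tool_pos"],P(o["tool_pos"]),o["opening"],o["qpos"])
t=cv2.cvtColor(camera("top"),cv2.COLOR_RGB2BGR);s=cv2.cvtColor(camera("scene"),cv2.COLOR_RGB2BGR)
a=cv2.resize(t[135:255,215:335],(400,400),interpolation=2);b=cv2.resize(s[130:260,180:310],(400,400),interpolation=2)
cv2.imwrite("pics/e.png",np.hstack([a,b]))
for z in(.12,.125):print(go([.5085,-.0955,z],-85.7))
E
```

```text
4.6167 [ 0.59321997 -0.43291534  0.33031686] [ 0.51084315 -0.01113049  0.24720237] [-0.06830627  0.00089856  0.24720237] 0.046775586379712866 [-0.7171829   0.24570012  0.79507069  1.90125688 -0.20240357  1.06773106
 -1.24147622]
([-0.0189, 0.1047, 0.153], np.float64(0.0303))
([-0.0189, 0.1047, 0.1467], np.float64(0.0303))
```

View pics/e.png

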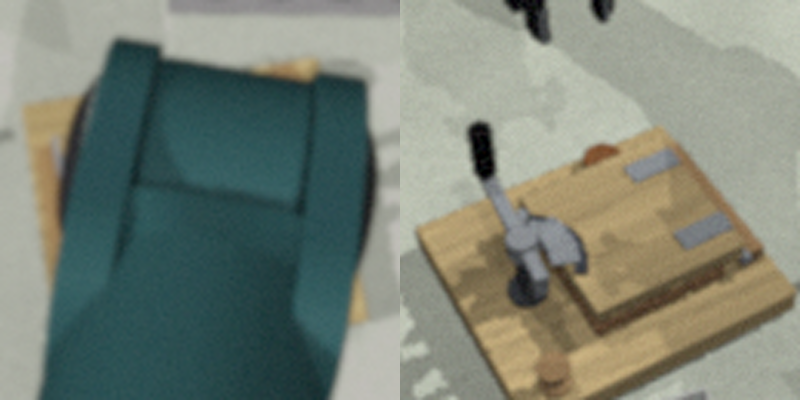

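The board is shut flat and the disc hasn't moved. The top view is blocked by the wrist; the knob top is still at scene (206,172).

```bash
python3 - <<'E'
from h import *
for p in((206,171.6),(206.5,173)):
    k=ray("scene",*p,.16);a=W(0,-.09);d=k-a;print(k,np.hypot(*d[:2]),np.degrees(np.arctan2(d[1],d[0]))%360-9.3-175)
for q in(0,.1,.2): print(q,a[:2]+.085*np.array([np.cos(yaw+np.radians(175)+q),np.sin(yaw+np.radians(175)+q)]))
E
```

```text
[ 0.51230198 -0.09585713  0.16      ] 0.08083994940758948 -0.018302864368962446
[ 0.51765655 -0.09590475  0.16      ] 0.07550520645895432 0.3210953765733109
0 [ 0.50815357 -0.09616804]
0.1 [ 0.50921061 -0.10459849]
0.2 [ 0.51110402 -0.11288129]
```

Request:
{"method": "drive_tool", "body": {
  "rows": [
    [[-0.01,0.05,0.0],0.03],
    [[-0.018,0.1,0.0],0.03],
    [[-0.018,0.105,0.02],0.03],
    [[-0.018,0.105,0.05],0.03],
    [[-0.018,0.105,0.09],0.03],
    [[-0.018,0.105,0.13],0.03],
    [[-0.018,0.105,0.155],0.03],
    [[-0.018,0.105,0.155],0.03]
  ],
  "jaw": 0.45
}}

```text
clock: 5.38
tool_pos: [0.5056, -0.096, 0.1131]
ee_rot: [0.0, 0.999, 0.037, -0.004]
contact_force: [0.2, -1.0, -0.2]
opening: 0.0469
gripper_force: 0.0
```

```bash
python3 - <<'E'
from h import *
o,R=st();print(o["clock"],o["contact_force"],o["tool_pos"],P(o["tool_pos"]),o["opening"],o["qpos"])
s=cv2.cvtColor(camera("scene"),cv2.COLOR_RGB2BGR)
cv2.imwrite("pics/f.png",cv2.resize(s[110:240,150:310],(738,600),interpolation=2))
E
```

```text
5.3833 [ 0.24771764 -0.97276271 -0.16868348] [ 0.50557665 -0.09599718  0.11306673] [-0.08719217 -0.0820075   0.11306673] 0.046914591659688976 [-0.45954301  0.47328184  0.72980306  2.00170016 -0.42177549  0.82870241
 -0.98641952]
```

View pics/f.png

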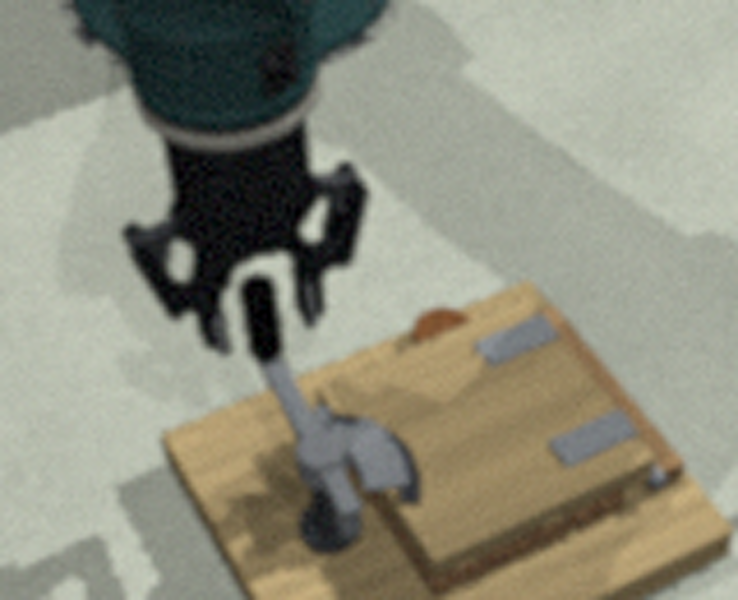

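```bash
cat >> h.py <<'E'
def sw(qs,z=.118,r=.085):
    for q in qs:
        a=yaw+np.radians(175)+q;t=W(0,-.09)+np.array([r*np.cos(a)+.001,r*np.sin(a),z]);d,u=go(t,np.degrees(a)+90-360);print(round(q,2),d,u)
def now():
    o,R=st();d=(o["tool_pos"]-W(0,-.09))[:2]-[.001,0];a=np.arctan2(d[1],d[0])-yaw-np.radians(175);a=(a+1)%(2*np.pi)-1
    t=np.array([-np.sin(a+yaw+np.radians(175)),np.cos(a+yaw+np.radians(175))]);f=o["contact_force"]
    print(o["clock"],"q",round(a,3),"r",round(np.hypot(*d),4),"z",o["tool_pos"][2].round(4),"F",f.round(2),"Ft",(f[:2]@t).round(2),"Fr",(f[0]*t[1]-f[1]*t[0]).round(2),"open",o["opening"].round(4),o["qpos"].round(2))
    return a
E
python3 - <<'E'
from h import *
now();sw(np.arange(0,.5,.06))
E
```

```text
Traceback (most recent call last):
  File "h.py", line 32, in now
    print(o["clock"],"q",round(a,3),"r",round(np.hypot(*d),4),"z",o["tool_pos"][2].round(4),"F",f.round(2),"Ft",(f[:2]@t).round(2),"Fr",(f[0]*t[1]-f[1]*t[0]).round(2),"open",o["opening"].round(4),o["qpos"].round(2))
                                                                                                                                                                              ^^^^^^^^^^^^^^^^^^
AttributeError: 'float' object has no attribute 'round'
```

```bash
sed -i 's/o\["opening"\].round(4)/round(o["opening"],4)/' h.py
python3 - <<'E'
from h import *
now();sw(np.arange(0,.5,.06))
E
```

```text
5.4333 q 0.001 r 0.0874 z 0.1155 F [-0.82 -0.86  0.67] Ft 0.8 Fr 0.88 open 0.047 [-0.46  0.47  0.73  2.   -0.42  0.83 -0.99]
0.0 [0.0029, -0.0001, -0.0031] -0.0001
0.06 [0.0031, 0.0063, -0.0031] -0.0192
0.12 [0.0037, 0.0127, -0.0031] -0.0383
0.18 [0.0047, 0.019, -0.0031] -0.0573
0.24 [0.006, 0.0252, -0.0031] -0.0764
0.3 [0.0077, 0.0313, -0.0031] -0.0955
0.36 [0.0098, 0.0374, -0.0031] -0.1146
0.42 [0.0122, 0.0433, -0.0031] -0.1337
0.48 [0.015, 0.049, -0.0031] -0.1528
```

Request:
{"method": "drive_tool", "body": {
  "rows": [
    [[0.003,0,-0.003],0],
    [[0.003,0,-0.003],0],
    [[0.003,0.006,-0.003],-0.02],
    [[0.004,0.013,-0.003],-0.038],
    [[0.005,0.019,-0.003],-0.057],
    [[0.006,0.025,-0.003],-0.076],
    [[0.008,0.031,-0.003],-0.095],
    [[0.01,0.037,-0.003],-0.115]
  ],
  "jaw": 0.62
}}

```text
clock: 6.1
tool_pos: [0.5195, -0.1251, 0.1216]
ee_rot: [0.0, 0.976, 0.218, 0.001]
contact_force: [0.2, 1.5, -0.4]
opening: 0.0326
gripper_force: 0.5
```

```bash
python3 - <<'E'
from h import *
q=now();sw([.42,.48,.54,.6,.66,.72,.78,.84])
E
```

```text
6.1 q 0.368 r 0.0823 z 0.1216 F [ 0.22  1.53 -0.36] Ft -1.29 Fr -0.85 open 0.0326 [-0.33  0.46  0.64  1.95 -0.37  0.84 -0.62]
0.42 [-0.0032, 0.0055, 0.0045] -0.0174
0.48 [-0.0027, 0.0119, 0.0045] -0.0365
0.54 [-0.0018, 0.0182, 0.0045] -0.0556
0.6 [-0.0005, 0.0244, 0.0045] -0.0747
0.66 [0.0012, 0.0306, 0.0045] -0.0938
0.72 [0.0032, 0.0366, 0.0045] -0.1129
0.78 [0.0056, 0.0425, 0.0045] -0.132
0.84 [0.0084, 0.0483, 0.0045] -0.1511
```

Request:
{"method": "drive_tool", "body": {
  "rows": [
    [[-0.003,0.006,0.002],-0.017],
    [[-0.003,0.012,0.002],-0.037],
    [[-0.002,0.018,0.002],-0.056],
    [[0,0.024,0.002],-0.075],
    [[0.001,0.031,0.002],-0.094],
    [[0.003,0.037,0.002],-0.113],
    [[0.003,0.037,0.002],-0.113]
  ]
}}

```text
clock: 6.68
tool_pos: [0.5345, -0.1516, 0.12]
ee_rot: [0.001, 0.922, 0.387, 0.001]
contact_force: [-0.4, 0.1, -0.6]
opening: 0.0325
gripper_force: 0.0
```

```bash
python3 - <<'E'
from h import *
q=now();sw(np.arange(.76,1.2,.04))
E
```

```text
6.6833 q 0.73 r 0.0857 z 0.12 F [-0.42  0.08 -0.61] Ft -0.35 Fr 0.23 open 0.0325 [-0.21  0.48  0.55  1.9  -0.33  0.85 -0.27]
0.76 [0.001, 0.0031, 0.0025] -0.0129
0.8 [0.0012, 0.0074, 0.0026] -0.0256
0.84 [0.0017, 0.0116, 0.0026] -0.0383
0.88 [0.0023, 0.0158, 0.0026] -0.0511
0.92 [0.003, 0.02, 0.0026] -0.0638
0.96 [0.0039, 0.0241, 0.0026] -0.0765
1.0 [0.005, 0.0282, 0.0026] -0.0893
1.04 [0.0063, 0.0323, 0.0026] -0.102
1.08 [0.0077, 0.0363, 0.0026] -0.1147
1.12 [0.0093, 0.0402, 0.0026] -0.1275
1.16 [0.011, 0.0441, 0.0027] -0.1402
```

Request:
{"method": "drive_tool", "body": {
  "rows": [
    [[0.001,0.007,0],-0.026],
    [[0.002,0.012,0],-0.038],
    [[0.002,0.016,0],-0.051],
    [[0.003,0.02,0],-0.064],
    [[0.004,0.024,0],-0.077],
    [[0.005,0.028,0],-0.089],
    [[0.006,0.032,0],-0.102],
    [[0.008,0.036,0],-0.115]
  ]
}}

```text
clock: 7.35
tool_pos: [0.5587, -0.1666, 0.1196]
ee_rot: [0.0, 0.838, 0.545, 0.0]
contact_force: [-0.6, 0.0, -0.3]
opening: 0.0328
gripper_force: 0.6
```

```bash
python3 - <<'E'
from h import *
q=now();sw(q+np.arange(.04,.4,.04),z=.120)
E
```

```text
7.35 q 1.065 r 0.0845 z 0.1196 F [-0.64  0.02 -0.28] Ft -0.59 Fr 0.25 open 0.0328 [-0.11  0.51  0.46  1.83 -0.28  0.87  0.06]
1.11 [-0.0007, 0.0042, -0.0005] -0.0087
1.15 [-0.0005, 0.0085, -0.0005] -0.0215
1.19 [-0.0001, 0.0127, -0.0005] -0.0342
1.23 [0.0005, 0.0169, -0.0005] -0.0469
1.27 [0.0012, 0.0211, -0.0005] -0.0597
1.31 [0.002, 0.0253, -0.0005] -0.0724
1.35 [0.0031, 0.0294, -0.0005] -0.0851
1.39 [0.0043, 0.0335, -0.0005] -0.0978
1.43 [0.0057, 0.0375, -0.0005] -0.1106
```

Request:
{"method": "drive_tool", "body": {
  "rows": [
    [[-0.001,0.004,0],-0.01],
    [[0,0.008,0],-0.021],
    [[0,0.013,0],-0.034],
    [[0,0.017,0],-0.047],
    [[0.001,0.021,0],-0.06],
    [[0.002,0.025,0],-0.072],
    [[0.003,0.029,0],-0.085]
  ]
}}

```text
clock: 7.93
tool_pos: [0.5808, -0.1738, 0.1196]
ee_rot: [0.001, 0.759, 0.652, 0.0]
contact_force: [-3.0, 0.2, 0.5]
opening: 0.0323
gripper_force: 1.1
```

```bash
python3 - <<'E'
from h import *
q=now();sw(q+np.arange(.04,.4,.04),z=.120)
cv2.imwrite("pics/g.png",cv2.resize(cv2.cvtColor(camera("scene")[120:240,160:310],cv2.COLOR_RGB2BGR),(750,600),interpolation=2))
E
```

```text
7.9333 q 1.342 r 0.085 z 0.1196 F [-2.98  0.18  0.46] Ft -2.97 Fr 0.28 open 0.0323 [-0.05  0.53  0.39  1.77 -0.25  0.89  0.29]
1.38 [0.0001, 0.0042, -0.0005] -0.0117
1.42 [0.0003, 0.0085, -0.0005] -0.0245
1.46 [0.0007, 0.0127, -0.0005] -0.0372
1.5 [0.0013, 0.0169, -0.0005] -0.0499
1.54 [0.0021, 0.0211, -0.0005] -0.0627
1.58 [0.003, 0.0253, -0.0005] -0.0754
1.62 [0.0041, 0.0294, -0.0005] -0.0881
1.66 [0.0053, 0.0334, -0.0005] -0.1009
1.7 [0.0067, 0.0375, -0.0005] -0.1136
```

View pics/g.png

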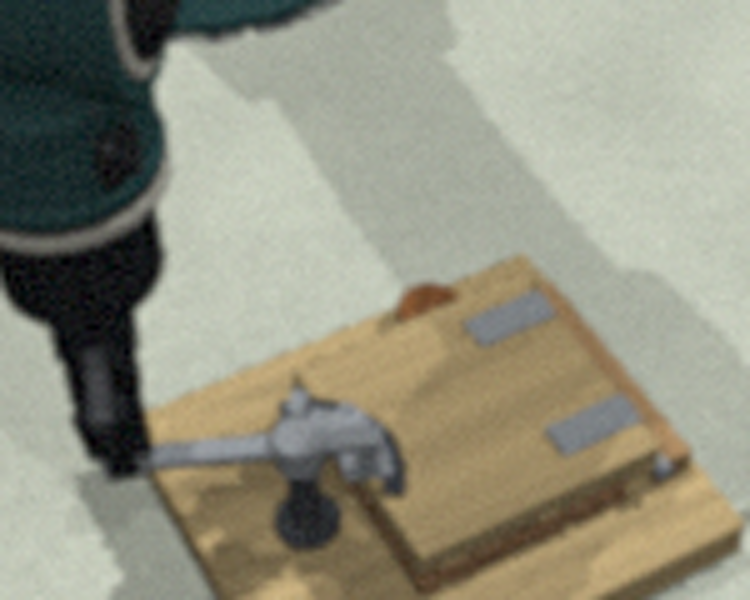

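The lever arm now points outward (knob gripped at about (130,455) in the crop) and its pin is meeting the keeper. The board is still shut.

Request:
{"method": "drive_tool", "body": {
  "rows": [
    [[0,0.004,0],-0.012],
    [[0,0.008,0],-0.025],
    [[0.001,0.013,0],-0.037],
    [[0.001,0.017,0],-0.05],
    [[0.002,0.021,0],-0.063],
    [[0.003,0.025,0],-0.075]
  ]
}}

```text
clock: 8.48
tool_pos: [0.5997, -0.1749, 0.1193]
ee_rot: [-0.0, 0.677, 0.736, -0.001]
contact_force: [-11.3, -2.1, 7.9]
opening: 0.0326
gripper_force: 5.7
```

```bash
python3 - <<'E'
from h import *
q=now();sw(q+np.arange(.04,.3,.04),z=.120)
E
```

```text
8.4833 q 1.563 r 0.0853 z 0.1193 F [-11.27  -2.06   7.92] Ft -11.39 Fr 1.29 open 0.0326 [-0.01  0.56  0.33  1.72 -0.22  0.91  0.49]
1.6 [0.0004, 0.0043, -0.0008] -0.0077
1.64 [0.0006, 0.0085, -0.0009] -0.0204
1.68 [0.0009, 0.0127, -0.0009] -0.0331
1.72 [0.0014, 0.017, -0.0009] -0.0459
1.76 [0.0021, 0.0211, -0.0009] -0.0586
1.8 [0.003, 0.0253, -0.0009] -0.0713
1.84 [0.004, 0.0294, -0.0009] -0.0841
```

Request:
{"method": "drive_tool", "body": {
  "rows": [
    [[0,0.002,-0.006],-0.004],
    [[0,0.004,-0.01],-0.008],
    [[0,0.006,-0.012],-0.014],
    [[0.001,0.008,-0.013],-0.02]
  ]
}}

```text
clock: 8.82
tool_pos: [0.6063, -0.1734, 0.1294]
ee_rot: [-0.0, 0.654, 0.757, -0.001]
contact_force: [-6.0, -4.4, -4.2]
opening: 0.0322
gripper_force: 2.9
```

```bash
python3 - <<'E'
from h import *
q=now();sw(q+np.arange(.04,.3,.04),z=.130)
E
```

```text
8.8167 q 1.643 r 0.0845 z 0.1294 F [-5.99 -4.39 -4.2 ] Ft -6.56 Fr 3.47 open 0.0322 [-0.    0.55  0.32  1.69 -0.2   0.93  0.54]
1.68 [-0.0005, 0.0042, -0.0007] -0.0132
1.72 [-0.0003, 0.0085, -0.0007] -0.0259
1.76 [0.0002, 0.0127, -0.0007] -0.0387
1.8 [0.0008, 0.0169, -0.0007] -0.0514
1.84 [0.0015, 0.0211, -0.0007] -0.0641
1.88 [0.0025, 0.0253, -0.0007] -0.0769
1.92 [0.0036, 0.0294, -0.0007] -0.0896
```

Request:
{"method": "drive_tool", "body": {
  "rows": [
    [[0,0.003,0],-0.01],
    [[0,0.006,-0.001],-0.019],
    [[0,0.009,-0.002],-0.028],
    [[0,0.012,-0.003],-0.037],
    [[0.001,0.015,-0.004],-0.045]
  ]
}}

```text
clock: 9.23
tool_pos: [0.6182, -0.1709, 0.1323]
ee_rot: [-0.0, 0.598, 0.801, -0.001]
contact_force: [-4.9, -3.9, -4.3]
opening: 0.0327
gripper_force: 2.8
```

```bash
python3 - <<'E'
from h import *
q=now();sw(q+np.arange(.04,.3,.04),z=.130)
E
```

```text
9.2333 q 1.788 r 0.0846 z 0.1323 F [-4.89 -3.9  -4.26] Ft -5.81 Fr 2.33 open 0.0327 [ 0.02  0.56  0.28  1.66 -0.18  0.94  0.65]
1.83 [-0.0004, 0.0043, 0.0029] -0.0137
1.87 [-0.0001, 0.0085, 0.0029] -0.0264
1.91 [0.0003, 0.0127, 0.0029] -0.0391
1.95 [0.0009, 0.0169, 0.0029] -0.0519
1.99 [0.0017, 0.0211, 0.0029] -0.0646
2.03 [0.0026, 0.0253, 0.0029] -0.0773
2.07 [0.0037, 0.0294, 0.0029] -0.0901
```

Request:
{"method": "drive_tool", "body": {
  "rows": [
    [[0,0.003,0],-0.01],
    [[0,0.006,0],-0.019],
    [[0,0.009,0],-0.028],
    [[0,0.012,0],-0.037],
    [[0.001,0.015,0],-0.046]
  ]
}}

```text
clock: 9.65
tool_pos: [0.6296, -0.1673, 0.1326]
ee_rot: [0.0, 0.539, 0.842, -0.001]
contact_force: [-7.5, -6.4, 2.9]
opening: 0.0326
gripper_force: 4.6
```

```bash
python3 - <<'E'
from h import *
q=now();sw(q+np.arange(.03,.22,.03),z=.131)
E
```

```text
9.65 q 1.927 r 0.0853 z 0.1326 F [-7.53 -6.35  2.9 ] Ft -9.5 Fr 2.62 open 0.0326 [ 0.04  0.58  0.25  1.63 -0.16  0.95  0.77]
1.96 [0.0004, 0.0032, 0.002] -0.0091
1.99 [0.0005, 0.0064, 0.002] -0.0187
2.02 [0.0008, 0.0096, 0.002] -0.0282
2.05 [0.0011, 0.0127, 0.002] -0.0378
2.08 [0.0015, 0.0159, 0.002] -0.0473
2.11 [0.0021, 0.019, 0.002] -0.0569
2.14 [0.0027, 0.0222, 0.002] -0.0664
```

Request:
{"method": "drive_tool", "body": {
  "rows": [
    [[0,0.002,-0.004],-0.006],
    [[0,0.005,-0.005],-0.015],
    [[0,0.008,-0.006],-0.024],
    [[0.001,0.011,-0.006],-0.033]
  ]
}}

```text
clock: 9.98
tool_pos: [0.6374, -0.1627, 0.1374]
ee_rot: [0.0, 0.494, 0.869, -0.001]
contact_force: [-4.0, -7.0, -1.5]
opening: 0.0329
gripper_force: 3.3
```

```bash
python3 - <<'E'
from h import *
q=now();sw(q+np.arange(.03,.22,.03),z=.131)
E
```

```text
9.9833 q 2.034 r 0.0849 z 0.1374 F [-3.96 -7.   -1.48] Ft -6.99 Fr 3.98 open 0.0329 [ 0.04  0.58  0.22  1.61 -0.15  0.97  0.85]
2.06 [-0.0001, 0.0032, 0.0079] -0.01
2.09 [0.0001, 0.0064, 0.0079] -0.0196
2.12 [0.0003, 0.0096, 0.0079] -0.0291
2.15 [0.0007, 0.0127, 0.0079] -0.0387
2.18 [0.0011, 0.0159, 0.0079] -0.0482
2.21 [0.0016, 0.019, 0.0079] -0.0578
2.24 [0.0022, 0.0222, 0.0079] -0.0673
```

Request:
{"method": "drive_tool", "body": {
  "rows": [
    [[0,0.003,0],-0.01],
    [[0,0.006,0],-0.02],
    [[0,0.008,0],-0.026],
    [[0.001,0.011,0],-0.033]
  ]
}}

```text
clock: 10.32
tool_pos: [0.6445, -0.1584, 0.1376]
ee_rot: [0.0, 0.449, 0.893, -0.001]
contact_force: [-4.8, -9.4, 2.7]
opening: 0.0325
gripper_force: 5.0
```

```bash
python3 - <<'E'
from h import *
q=now();sw(q+np.arange(.03,.22,.03),z=.131)
E
```

```text
10.3167 q 2.131 r 0.0852 z 0.1376 F [-4.8  -9.41  2.7 ] Ft -9.45 Fr 4.73 open 0.0325 [ 0.05  0.58  0.2   1.59 -0.13  0.97  0.93]
2.16 [0.0003, 0.0032, 0.0083] -0.0082
2.19 [0.0005, 0.0064, 0.0083] -0.0178
2.22 [0.0007, 0.0096, 0.0083] -0.0273
2.25 [0.001, 0.0127, 0.0083] -0.0369
2.28 [0.0014, 0.0159, 0.0083] -0.0464
2.31 [0.0019, 0.019, 0.0083] -0.056
2.34 [0.0025, 0.0222, 0.0083] -0.0655
```

Request:
{"method": "drive_tool", "body": {
  "rows": [
    [[0,0.002,-0.003],-0.006],
    [[0,0.005,-0.004],-0.015],
    [[0,0.008,-0.004],-0.024]
  ]
}}

```text
clock: 10.57
tool_pos: [0.6499, -0.1536, 0.1407]
ee_rot: [0.0, 0.415, 0.91, -0.001]
contact_force: [-1.0, -3.3, -1.0]
opening: 0.0324
gripper_force: 1.5
```

```bash
python3 - <<'E'
from h import *
q=now();sw(q+np.arange(.03,.22,.03),z=.131)
E
```

```text
10.5667 q 2.216 r 0.0849 z 0.1407 F [-0.97 -3.29 -1.02] Ft -2.9 Fr 1.83 open 0.0324 [ 0.06  0.59  0.18  1.58 -0.12  0.98  0.99]
2.25 [-0.0, 0.0032, 0.0121] -0.011
2.28 [0.0001, 0.0064, 0.0121] -0.0206
2.31 [0.0004, 0.0096, 0.0121] -0.0301
2.34 [0.0007, 0.0127, 0.0121] -0.0397
2.37 [0.0012, 0.0159, 0.0121] -0.0492
2.4 [0.0017, 0.019, 0.0121] -0.0588
2.43 [0.0023, 0.0221, 0.0121] -0.0683
```

Force has dropped, so this is the crest. Advancing in small steps.

Request:
{"method": "drive_tool", "body": {
  "rows": [
    [[0,0.002,0],-0.006],
    [[0,0.004,0],-0.012],
    [[0,0.005,0],-0.017]
  ]
}}

```text
clock: 10.82
tool_pos: [0.6533, -0.1506, 0.1405]
ee_rot: [0.0, 0.39, 0.921, -0.0]
contact_force: [-1.6, -4.8, 0.9]
opening: 0.0325
gripper_force: 2.3
```

```bash
python3 - <<'E'
from h import *
q=now();sw(q+np.arange(.03,.16,.03),z=.131)
E
```

```text
10.8167 q 2.269 r 0.085 z 0.1405 F [-1.57 -4.8   0.87] Ft -4.48 Fr 2.34 open 0.0325 [ 0.06  0.59  0.17  1.57 -0.11  0.99  1.03]
2.3 [0.0, 0.0032, 0.0119] -0.0106
2.33 [0.0002, 0.0064, 0.0119] -0.0201
2.36 [0.0004, 0.0095, 0.0119] -0.0297
2.39 [0.0008, 0.0127, 0.0119] -0.0392
2.42 [0.0012, 0.0159, 0.0119] -0.0488
```

Request:
{"method": "drive_tool", "body": {
  "rows": [
    [[0,0.002,0],-0.006],
    [[0,0.004,0],-0.012],
    [[0,0.005,0],-0.017]
  ]
}}

```text
clock: 11.07
tool_pos: [0.6561, -0.1479, 0.1404]
ee_rot: [0.0, 0.365, 0.931, -0.0]
contact_force: [-1.8, -4.8, 1.3]
opening: 0.0324
gripper_force: 2.5
```

```bash
python3 - <<'E'
from h import *
q=now();sw(q+np.arange(.03,.16,.03),z=.131)
E
```

```text
11.0667 q 2.316 r 0.085 z 0.1404 F [-1.75 -4.75  1.26] Ft -4.67 Fr 1.97 open 0.0324 [ 0.07  0.59  0.15  1.57 -0.1   0.99  1.08]
2.35 [0.0001, 0.0032, 0.0118] -0.0083
2.38 [0.0002, 0.0064, 0.0118] -0.0178
2.41 [0.0004, 0.0096, 0.0118] -0.0274
2.44 [0.0008, 0.0127, 0.0118] -0.0369
2.47 [0.0012, 0.0159, 0.0118] -0.0465
```

Request:
{"method": "drive_tool", "body": {
  "rows": [
    [[0,0.002,0],-0.006],
    [[0,0.004,0],-0.012],
    [[0,0.006,0],-0.018]
  ]
}}

```text
clock: 11.32
tool_pos: [0.6593, -0.1445, 0.1405]
ee_rot: [0.0, 0.339, 0.941, -0.0]
contact_force: [-1.6, -4.7, 0.4]
opening: 0.0324
gripper_force: 2.5
```

```bash
python3 - <<'E'
from h import *
q=now();sw(q+np.arange(.03,.16,.03),z=.131)
E
```

```text
11.3167 q 2.37 r 0.0852 z 0.1405 F [-1.64 -4.74  0.36] Ft -4.69 Fr 1.78 open 0.0324 [ 0.07  0.6   0.14  1.56 -0.09  0.99  1.12]
2.4 [0.0003, 0.0032, 0.0118] -0.0077
2.43 [0.0004, 0.0064, 0.0118] -0.0172
2.46 [0.0006, 0.0096, 0.0118] -0.0268
2.49 [0.001, 0.0127, 0.0118] -0.0363
2.52 [0.0014, 0.0159, 0.0118] -0.0459
```

Request:
{"method": "drive_tool", "body": {
  "rows": [
    [[0,0.002,0],-0.006],
    [[0,0.004,0],-0.012],
    [[0,0.006,0],-0.018]
  ]
}}

```text
clock: 11.57
tool_pos: [0.6624, -0.1407, 0.1405]
ee_rot: [0.0, 0.312, 0.95, -0.0]
contact_force: [-1.2, -5.8, 0.0]
opening: 0.0328
gripper_force: 2.4
```

```bash
python3 - <<'E'
from h import *
q=now();sw(q+np.arange(.03,.16,.03),z=.131)
E
```

```text
11.5667 q 2.427 r 0.0853 z 0.1405 F [-1.19 -5.84  0.04] Ft -5.4 Fr 2.53 open 0.0328 [ 0.08  0.6   0.13  1.55 -0.08  0.99  1.16]
2.46 [0.0005, 0.0032, 0.0118] -0.0079
2.49 [0.0006, 0.0064, 0.0118] -0.0175
2.52 [0.0008, 0.0096, 0.0118] -0.027
2.55 [0.0011, 0.0127, 0.0118] -0.0366
2.58 [0.0015, 0.0159, 0.0118] -0.0461
```

Request:
{"method": "drive_tool", "body": {
  "rows": [
    [[0,0.002,0],-0.006],
    [[0,0.004,0],-0.012],
    [[0,0.004,0],-0.012]
  ]
}}

```text
clock: 11.82
tool_pos: [0.6644, -0.1378, 0.1404]
ee_rot: [0.0, 0.294, 0.956, -0.0]
contact_force: [-0.2, -3.1, -0.5]
opening: 0.0324
gripper_force: 1.6
```

```bash
python3 - <<'E'
from h import *
q=now();sw(q+np.arange(.03,.16,.03),z=.131)
E
```

```text
11.8167 q 2.47 r 0.0853 z 0.1404 F [-0.23 -3.12 -0.53] Ft -2.71 Fr 1.57 open 0.0324 [ 0.08  0.6   0.12  1.55 -0.08  0.99  1.19]
2.5 [0.0004, 0.0032, 0.0118] -0.0093
2.53 [0.0005, 0.0064, 0.0118] -0.0188
2.56 [0.0008, 0.0095, 0.0118] -0.0284
2.59 [0.0011, 0.0127, 0.0118] -0.0379
2.62 [0.0015, 0.0159, 0.0118] -0.0475
```

Request:
{"method": "drive_tool", "body": {
  "rows": [
    [[0,0.001,0.002],-0.004],
    [[0,0.003,0.003],-0.008],
    [[0,0.003,0.003],-0.008]
  ]
}}

```text
clock: 12.07
tool_pos: [0.6657, -0.1351, 0.1376]
ee_rot: [0.0, 0.281, 0.96, 0.0]
contact_force: [-0.3, -0.4, 1.0]
opening: 0.0324
gripper_force: 0.5
```

```bash
python3 - <<'E'
from h import *
q=now();sw(q+np.arange(.03,.16,.03),z=.131)
E
```

```text
12.0667 q 2.504 r 0.0848 z 0.1376 F [-0.34 -0.38  0.98] Ft -0.5 Fr -0.09 open 0.0324 [ 0.08  0.61  0.11  1.55 -0.07  0.99  1.21]
2.53 [-0.0002, 0.0032, 0.0082] -0.012
2.56 [0.0, 0.0064, 0.0082] -0.0215
2.59 [0.0003, 0.0095, 0.0082] -0.0311
2.62 [0.0006, 0.0127, 0.0082] -0.0406
2.65 [0.0011, 0.0159, 0.0082] -0.0502
```

Request:
{"method": "drive_tool", "body": {
  "rows": [
    [[0,0.001,0.002],-0.004],
    [[0,0.002,0.004],-0.007],
    [[0,0.002,0.004],-0.007]
  ]
}}

```text
clock: 12.32
tool_pos: [0.6662, -0.1337, 0.134]
ee_rot: [-0.0, 0.271, 0.963, 0.0]
contact_force: [-0.4, -0.3, 0.1]
opening: 0.0323
gripper_force: 0.0
```

```bash
python3 - <<'E'
from h import *
q=now()
E
```

```text
12.3167 q 2.522 r 0.0846 z 0.134 F [-0.43 -0.34  0.06] Ft -0.52 Fr -0.19 open 0.0323 [ 0.08  0.61  0.1   1.55 -0.07  0.99  1.23]
```

Request:
{"method": "drive_tool", "body": {
  "rows": [
    [[0,0.001,0],-0.004],
    [[0,0.002,0],-0.008],
    [[0,0.002,0],-0.008]
  ]
}}

```text
clock: 12.57
tool_pos: [0.6672, -0.1328, 0.1345]
ee_rot: [-0.0, 0.259, 0.966, 0.0]
contact_force: [-0.4, 0.4, 0.4]
opening: 0.0325
gripper_force: 0.2
```

```bash
python3 - <<'E'
from h import *
q=now()
E
```

```text
12.5667 q 2.536 r 0.0849 z 0.1345 F [-0.41  0.4   0.41] Ft 0.14 Fr -0.55 open 0.0325 [ 0.08  0.61  0.1   1.55 -0.07  0.99  1.25]
```

Request:
{"method": "drive_tool", "body": {
  "rows": [
    [[0,0,0],0],
    [[0,0,0],0],
    [[0,0,-0.03],0],
    [[0,0,-0.07],0],
    [[0,0,-0.11],0],
    [[0,0,-0.15],0],
    [[0,0,-0.15],0]
  ],
  "jaw": 0.45
}}

```text
clock: 13.15
tool_pos: [0.6693, -0.1336, 0.2615]
ee_rot: [0.004, 0.26, 0.966, 0.0]
contact_force: [0.3, 0.1, 0.8]
opening: 0.0467
gripper_force: 0.0
```

Request:
{"method": "drive_tool", "body": {
  "rows": [
    [[-0.04,0,0],0],
    [[-0.09,0,0],0],
    [[-0.14,0,0],0],
    [[-0.19,0,0],0],
    [[-0.24,0,0],0],
    [[-0.24,0,0],0]
  ]
}}

```text
clock: 13.65
tool_pos: [0.8347, -0.2313, 0.2524]
ee_rot: [-0.001, 0.26, 0.966, -0.0]
contact_force: [-1.2, 1.2, -0.3]
opening: 0.0471
gripper_force: 0.0
```

```bash
python3 - <<'E'
from h import *
now();print(P(st()[0]["tool_pos"]))
s=cv2.cvtColor(camera("scene"),cv2.COLOR_RGB2BGR);t=cv2.cvtColor(camera("top"),cv2.COLOR_RGB2BGR)
cv2.imwrite("pics/s1.png",s);cv2.imwrite("pics/t1.png",t)
cv2.imwrite("pics/i.png",np.hstack([cv2.resize(s[130:250,175:295],(500,500),interpolation=2),cv2.resize(t[140:260,215:287],(300,500),interpolation=2) if 0 else cv2.resize(t[135:255,262:334],(300,500),interpolation=2)]))
a=W(0,-.09)
for q in(2.3,2.4,2.5,2.6):
  an=yaw+np.radians(175)+q;k=a+.085*np.array([np.cos(an),np.sin(an),0])
  print(q,*[np.r_[proj("scene",k+[0,0,z]),proj("top",k+[0,0,z])].round(1) for z in(.16,.171)])
E
```

```text
13.65 q 2.536 r 0.2793 z 0.2524 F [-1.21  1.17 -0.3 ] Ft 0.4 Fr -1.63 open 0.0471 [ 0.19  0.92  0.12  0.73 -0.1   1.5   1.32]
[ 0.21584872 -0.26858508  0.2523689 ]
2.3 [199.4 218.1 326.2 163. ] [198.8 215.3 327.  161.9]
2.4 [202.6 219.2 323.7 160.9] [202.1 216.4 324.4 159.8]
2.5 [206. 220. 321. 159.] [205.5 217.2 321.7 157.9]
2.6 [209.5 220.5 318.1 157.4] [209.1 217.7 318.7 156.2]
```

View pics/i.png

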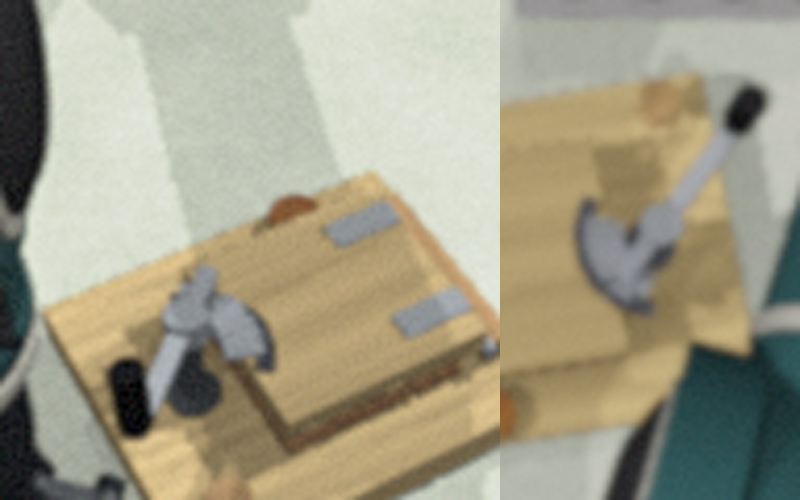

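The lever is now at about q≈2.5 with its tongue over the keeper's near end (knob top at roughly scene (206,218) and top (321,158)). I'll check its height numerically against the first images.

```bash
python3 - <<'E'
from h import *
def blob(f,box):
    im=cv2.imread(f);x0,y0,x1,y1=box;s=im[y0:y1,x0:x1];s=cv2.resize(s,None,fx=4,fy=4,interpolation=2);m=(s.max(2)<48).astype(np.uint8)
    n,l,st_,c=cv2.connectedComponentsWithStats(m);i=1+st_[1:,4].argmax();x,y,w,h,a=st_[i];return np.r_[(x/4+x0,y/4+y0,(x+w)/4+x0,(y+h)/4+y0)],a/16
def pred(q,dz,n):
    an=yaw+np.radians(175)+q;k=W(0,-.09)+.085*np.array([np.cos(an),np.sin(an),0])+[.001,0,0]
    p=np.array([proj(n,k+[.011*np.cos(t),.011*np.sin(t),z+dz]) for t in np.arange(0,6.28,.3) for z in(.104,.16)])
    return np.r_[p.min(0),p.max(0)].round(1)
print("scene0",blob("pics/scene0.png",(195,160,220,200)),pred(0,0,"scene"))
print("scene1",blob("pics/s1.png",(195,208,220,245)))
print("top0",blob("pics/top0.png",(296,208,314,228)),pred(0,0,"top"))
print("top1",blob("pics/t1.png",(312,150,332,172)))
for q in(2.45,2.5,2.55):
  for dz in(0,.011):print(q,dz,pred(q,dz,"scene"),pred(q,dz,"top"))
E
```

```text
scene0 (array([202.5 , 170.25, 210.5 , 188.25]), np.float64(97.875)) [201.4 167.8 211.7 188. ]
scene1 (array([201.75, 216.75, 211.  , 234.5 ]), np.float64(119.1875))
top0 (array([301.75, 216.  , 309.  , 222.75]), np.float64(34.1875)) [299.2 214.3 310.2 224.8]
top1 (array([317.  , 157.  , 324.5 , 166.25]), np.float64(43.125))
2.45 0 [199.7 216.2 211.3 237.2] [314.9 155.4 326.6 168.8]
2.45 0.011 [199.1 213.4 210.9 234.7] [315.5 154.2 327.4 167.8]
2.5 0 [201.4 216.5 212.9 237.6] [313.6 154.5 325.2 167.9]
2.5 0.011 [200.8 213.7 212.5 235.1] [314.2 153.3 326.  166.9]
2.55 0 [203.1 216.8 214.6 237.9] [312.3 153.7 323.8 167.1]
2.55 0.011 [202.6 214.  214.2 235.3] [312.9 152.5 324.5 166.1]
```

```bash
python3 - <<'E'
from h import *
a=W(0,-.09)+[.001,0,0]
m0=tri((305.375,219.375),(206.5,179.25));m1=tri((320.75,161.6),(206.4,225.6))
for m in(m0,m1):
    d=m-a;print(m,np.hypot(*d[:2]),(np.arctan2(d[1],d[0])-yaw-np.radians(175)+1)%(2*np.pi)-1, proj("top",m),proj("scene",m))
# rise of knob from scene with r, q free from top: fixed axis
for dz in(0,.004,.008,.011):
    k=ray("top",320.75,161.6,m0[2]+dz);d=k-a;print(dz,np.hypot(*d[:2]),(np.arctan2(d[1],d[0])-yaw-np.radians(175)+1)%(2*np.pi)-1,proj("scene",k))
k=ray("top",305.375,219.375,m0[2]);print(proj("scene",k),np.hypot(*(k-a)[:2]))
E
```

```text
[ 0.51050212 -0.09792622  0.12931419] 0.0838069967393276 0.02212362585428007 [305.13532155 219.31404108] [206.26099203 179.2527738 ]
[ 0.66389934 -0.13763455  0.13741957] 0.08475672521098865 2.4674922230791614 [320.40449784 161.52204144] [206.00900973 225.61012237]
0 0.08763341811767984 2.4590598509983663 [205.66006225 228.46360803]
0.004 0.08638747414551835 2.4582300018840186 [205.6395353  227.07888583]
0.008 0.08514159140517633 2.4573758656891487 [205.61890588 225.68725135]
0.011 0.08420722116826605 2.45671867741212 [205.60336611 224.63895813]
[206.02221843 179.27221215] 0.0840160498494473
```

The two views agree that the knob is still about 8 mm high at q≈2.46, so it is past the crest but not yet in the notch. Going back to push it further.

Request:
{"method": "drive_tool", "body": {
  "rows": [
    [[0.05,0,0],0],
    [[0.1,0,0],0],
    [[0.15,0,0],0],
    [[0.2,0,0],0],
    [[0.24,0,0],0],
    [[0.24,0,0],0],
    [[0.24,0,0],0]
  ]
}}

```text
clock: 14.33
tool_pos: [0.6648, -0.1308, 0.2559]
ee_rot: [0.0, 0.258, 0.966, 0.001]
contact_force: [0.5, 0.5, 0.8]
opening: 0.0474
gripper_force: 0.0
```

```bash
python3 - <<'E'
from h import *
now();sw([2.45,2.5,2.536],z=.13)
E
```

```text
14.3333 q 2.543 r 0.0819 z 0.2559 F [0.51 0.45 0.76] Ft 0.65 Fr 0.22 open 0.0474 [ 0.07  0.49  0.11  1.44 -0.06  1.2   1.24]
2.45 [-0.0034, -0.0101, 0.1574] 0.03
2.5 [-0.0037, -0.0048, 0.1574] 0.014
2.54 [-0.0038, -0.0009, 0.1574] 0.0026
```

Request:
{"method": "drive_tool", "body": {
  "rows": [
    [[-0.004,-0.007,0.03],0.02],
    [[-0.004,-0.007,0.07],0.02],
    [[-0.004,-0.007,0.11],0.02],
    [[-0.004,-0.007,0.14],0.02],
    [[-0.004,-0.007,0.154],0.02],
    [[-0.004,-0.007,0.154],0.02]
  ]
}}

```text
clock: 14.83
tool_pos: [0.6662, -0.1395, 0.1289]
ee_rot: [-0.002, 0.29, 0.957, -0.0]
contact_force: [-0.7, 0.4, 1.0]
opening: 0.047
gripper_force: 0.0
```

Request:
{"method": "drive_tool", "body": {
  "rows": [
    [[0,0,0],0],
    [[0,0,0],0],
    [[0,0.002,0],-0.006],
    [[0,0.004,0],-0.012],
    [[0,0.006,0],-0.018],
    [[0,0.006,0],-0.018]
  ],
  "jaw": 0.62
}}

```text
clock: 15.33
tool_pos: [0.6702, -0.135, 0.1319]
ee_rot: [0.0, 0.261, 0.965, 0.0]
contact_force: [0.3, -0.7, 0.2]
opening: 0.0325
gripper_force: 0.0
```

```bash
python3 - <<'E'
from h import *
now();sw([2.54,2.57,2.6],z=.13)
E
```

```text
15.3333 q 2.532 r 0.0887 z 0.1319 F [ 0.32 -0.68  0.15] Ft -0.42 Fr 0.62 open 0.0325 [ 0.08  0.62  0.1   1.54 -0.07  0.99  1.25]
2.54 [0.0046, 0.0009, 0.0024] -0.0006
2.57 [0.0046, 0.0041, 0.0024] -0.0101
2.6 [0.0048, 0.0073, 0.0024] -0.0197
```

Request:
{"method": "drive_tool", "body": {
  "rows": [
    [[0.002,0.001,0],-0.003],
    [[0.004,0.003,0],-0.007],
    [[0.004,0.004,0],-0.01],
    [[0.004,0.004,0],-0.01]
  ]
}}

```text
clock: 15.67
tool_pos: [0.6684, -0.131, 0.1312]
ee_rot: [-0.0, 0.247, 0.969, -0.0]
contact_force: [0.0, 0.9, 1.4]
opening: 0.0325
gripper_force: 0.0
```

```bash
python3 - <<'E'
from h import *
now();sw([2.6,2.63],z=.13)
E
```

```text
15.6667 q 2.562 r 0.0851 z 0.1312 F [0.03 0.9  1.4 ] Ft 0.8 Fr -0.41 open 0.0325 [ 0.08  0.62  0.09  1.55 -0.07  0.98  1.27]
2.6 [0.0002, 0.004, 0.0015] -0.0101
2.63 [0.0004, 0.0072, 0.0015] -0.0197
```

Request:
{"method": "drive_tool", "body": {
  "rows": [
    [[0,0.002,0],-0.005],
    [[0,0.004,0],-0.01],
    [[0,0.004,0],-0.01]
  ]
}}

```text
clock: 15.92
tool_pos: [0.6704, -0.1279, 0.1314]
ee_rot: [0.0, 0.231, 0.973, 0.0]
contact_force: [0.2, -1.4, -0.5]
opening: 0.0326
gripper_force: 0.3
```

```bash
python3 - <<'E'
from h import *
now()
s=cv2.cvtColor(camera("scene"),cv2.COLOR_RGB2BGR);cv2.imwrite("pics/s2.png",s)
sw([2.63,2.66],z=.13)
E
```

```text
15.9167 q 2.605 r 0.0855 z 0.1314 F [ 0.19 -1.43 -0.47] Ft -1.2 Fr 0.81 open 0.0326 [ 0.08  0.62  0.09  1.54 -0.06  0.98  1.29]
2.63 [0.0006, 0.0029, 0.0017] -0.0097
2.66 [0.0007, 0.0061, 0.0017] -0.0193
```

Request:
{"method": "drive_tool", "body": {
  "rows": [
    [[0,0.001,0.001],-0.004],
    [[0.001,0.002,0.002],-0.007],
    [[0.001,0.002,0.002],-0.007]
  ]
}}

```text
clock: 16.22
tool_pos: [0.6701, -0.1263, 0.1295]
ee_rot: [-0.0, 0.221, 0.975, -0.0]
contact_force: [-0.9, -0.5, 0.9]
opening: 0.0325
gripper_force: 0.4
```

```bash
python3 - <<'E'
from h import *
now()
E
```

```text
16.2167 q 2.62 r 0.0845 z 0.1295 F [-0.94 -0.47  0.88] Ft -0.83 Fr -0.64 open 0.0325 [ 0.09  0.62  0.08  1.54 -0.06  0.98  1.31]
```

Request:
{"method": "drive_tool", "body": {
  "rows": [
    [[0,0.001,0],-0.004],
    [[0,0.002,0],-0.007],
    [[0,0.002,0],-0.007]
  ]
}}

```text
clock: 16.47
tool_pos: [0.6708, -0.1249, 0.1297]
ee_rot: [-0.0, 0.21, 0.978, 0.0]
contact_force: [-0.3, -0.9, -1.0]
opening: 0.0325
gripper_force: 0.4
```

```bash
python3 - <<'E'
from h import *
now()
E
```

```text
16.4667 q 2.639 r 0.0845 z 0.1297 F [-0.33 -0.86 -0.96] Ft -0.92 Fr 0.06 open 0.0325 [ 0.09  0.62  0.08  1.54 -0.05  0.98  1.33]
```

Request:
{"method": "drive_tool", "body": {
  "rows": [
    [[0,0.001,0],-0.004],
    [[0,0.002,0],-0.007],
    [[0,0.002,0],-0.007]
  ]
}}

```text
clock: 16.72
tool_pos: [0.6714, -0.1236, 0.1297]
ee_rot: [-0.0, 0.199, 0.98, -0.0]
contact_force: [-2.1, -0.3, -0.3]
opening: 0.0326
gripper_force: 0.9
```

```bash
python3 - <<'E'
from h import *
now()
E
```

```text
16.7167 q 2.656 r 0.0846 z 0.1297 F [-2.13 -0.26 -0.29] Ft -1.08 Fr -1.85 open 0.0326 [ 0.09  0.62  0.07  1.54 -0.05  0.98  1.34]
```

Request:
{"method": "drive_tool", "body": {
  "rows": [
    [[0,0.001,0],-0.004],
    [[0,0.002,0],-0.007],
    [[0,0.002,0],-0.007]
  ]
}}

```text
clock: 16.97
tool_pos: [0.672, -0.1223, 0.1297]
ee_rot: [-0.0, 0.189, 0.982, -0.0]
contact_force: [-4.2, -2.8, 0.9]
opening: 0.0321
gripper_force: 1.9
```

```bash
python3 - <<'E'
from h import *
now()
E
```

```text
16.9667 q 2.673 r 0.0845 z 0.1297 F [-4.17 -2.78  0.94] Ft -4.17 Fr -2.78 open 0.0321 [ 0.09  0.62  0.07  1.54 -0.05  0.98  1.36]
```

The stop can be felt at about 5 N. Backing off, releasing and measuring.

Request:
{"method": "drive_tool", "body": {
  "rows": [
    [[0,-0.003,0],0],
    [[0,-0.005,0],0],
    [[0,-0.005,-0.03],0],
    [[0,-0.005,-0.07],0],
    [[0,-0.005,-0.11],0],
    [[0,-0.005,-0.15],0],
    [[0,-0.005,-0.15],0]
  ],
  "jaw": 0.45
}}

```text
clock: 17.55
tool_pos: [0.6731, -0.1262, 0.2569]
ee_rot: [0.005, 0.189, 0.982, 0.0]
contact_force: [2.0, 0.1, 1.0]
opening: 0.0472
gripper_force: 0.0
```

Request:
{"method": "drive_tool", "body": {
  "rows": [
    [[-0.04,0,0],0],
    [[-0.09,0,0],0],
    [[-0.14,0,0],0],
    [[-0.19,0,0],0],
    [[-0.24,0,0],0],
    [[-0.24,0,0],0]
  ]
}}

```text
clock: 18.05
tool_pos: [0.8506, -0.1981, 0.2481]
ee_rot: [-0.0, 0.189, 0.982, 0.0]
contact_force: [0.0, -0.6, -1.2]
opening: 0.0472
gripper_force: 0.0
```

```bash
python3 - <<'E'
from h import *
now()
for n,f in(("scene","s3"),("top","t3")): cv2.imwrite(f"pics/{f}.png",cv2.cvtColor(camera(n),cv2.COLOR_RGB2BGR))
def blob(f,box):
    im=cv2.imread(f);x0,y0,x1,y1=box;s=im[y0:y1,x0:x1];s=cv2.resize(s,None,fx=4,fy=4,interpolation=2);m=(s.max(2)<48).astype(np.uint8)
    n,l,st_,c=cv2.connectedComponentsWithStats(m);i=1+st_[1:,4].argmax();x,y,w,h,a=st_[i];print(st_[i]);return np.array([(x+w/2)/4+x0,(y+h/2)/4+y0]),a/16
a=W(0,-.09)+[.001,0,0]
b,_=blob("pics/s3.png",(195,205,228,248));t,_=blob("pics/t3.png",(305,145,332,175));print(b,t)
m=tri(t,b);d=m-a;print(m,np.hypot(*d[:2]),(np.arctan2(d[1],d[0])-yaw-np.radians(175)+1)%(2*np.pi)-1,proj("top",m),proj("scene",m))
E
```

```text
18.05 q 2.668 r 0.2786 z 0.2481 F [ 0.02 -0.58 -1.22] Ft -0.53 Fr 0.24 open 0.0472 [ 0.16  0.94  0.09  0.7  -0.07  1.5   1.41]
[   0   58   78  114 4434]
[ 36  43  29  37 692]
[204.75 233.75] [317.625 160.375]
[ 0.67175907 -0.13930168  0.11525864] 0.09223759445115191 2.500644154694249 [319.68437894 160.81055784] [207.10438773 233.64598191]
```

```bash
python3 - <<'E'
import cv2
im=cv2.imread("pics/s3.png").max(2)
for y in range(210,246): print(y," ".join("%3d"%v for v in im[y,194:226]))
E
```

```text
210  40  39  43  52  72  61  49  38  39  41  40  43  60  73 112 134 140 143 141 129 110 111 140 155 165 169 162 153 133 116 107  90
211  32  29  39  54  63  62  39  34  39  40  39  45  52  71 111 142 140 135 132 124 106  93 113 124 131 133 126 115 103  99 101  90
212  36  33  43  52  57  44  35  31  31  33  33  39  40  59  98 123 134 134 129 126 110 111 135 143 144 138 135 107  95 103 106  99
213  37  20  29  34  41  32  36  31  29  29  34  34  39  45  79 112 124 125 121 123 116 138 165 174 179 172 148 109  96  99 106 106
214  39  20  29  30  31  32  20  27  31  32  21  30  26  40  53  89 117 127 119 125 126 150 185 180 184 178 148 108  91  91 103 109
215  41  25  24  33  30  31  25  24  29  35  31  29  38  53  67 102 121 128 126 127 137 163 177 182 186 172 130  93  75  84  98 110
216  45  31  29  28  36  29  19  24  30  39  52  50  76  95 108 124 136 129 128 129 151 174 183 182 182 162 108  61  53  70 108 115
217  34  27  27  33  27  30  21  31  50  55  59  69 110 136 138 123 127 123 119 122 153 179 184 181 180 148  92  47  46  67 100 118
218  45  30  37  29  24  23  44  50  64  67 
[... 2951 characters left out ...]
 214 208 208 205 210 208 186 152 132 132
241  30  32  21  25  31  23  23  32  32  31  33  32  25  27  50 105 157 203 218 221 215 210 199 202 202 213 206 202 184 153 127 120
242  30  29  28  24  22  25  32  20  30  30  28  27  30  25  28  54 115 178 212 217 211 207 209 206 213 219 197 169 141 113 103  97
243  27  26  33  31  29  24  35  26  27  30  25  30  29  41  47  46  88 151 194 205 208 205 211 211 219 212 171 105  68  56  55  63
244  29  28  27  32  21  35  36  24  26  24  25  29  37  55  70  76  85 119 157 173 182 192 194 205 208 194 139  66  28  39  48  50
245  29  30  27  22  30  29  25  31  35  29  27  29  43  58  87  93  96  92 114 125 139 149 156 163 174 160 114  58  40  52  57  59
```

```bash
python3 - <<'E'
from h import *
print(go([.78,-.38,.28],0))
o,R=st();h=np.degrees(np.arctan2(R[1,1],R[0,1]));print(h,go([.78,-.38,.28],h))
E
```

```text
([-0.0031, -0.2436, -0.0417], np.float64(0.3788))
68.17611970328448 ([-0.0031, -0.2436, -0.0417], np.float64(-0.0))
```

Request:
{"method": "drive_tool", "body": {
  "rows": [
    [[0,-0.04,-0.01],0],
    [[0,-0.09,-0.02],0],
    [[0,-0.14,-0.03],0],
    [[0,-0.19,-0.04],0],
    [[0,-0.24,-0.04],0],
    [[0,-0.24,-0.04],0],
    [[0,-0.24,-0.04],0]
  ]
}}

```text
clock: 18.73
tool_pos: [0.7759, -0.3783, 0.2821]
ee_rot: [0.0, 0.191, 0.982, -0.0]
contact_force: [0.6, 0.5, 0.2]
opening: 0.047
gripper_force: 0.0
```

```bash
cat > chk.py <<'E'
from h import *
now()
for n,f in(("scene","s4"),("top","t4")): cv2.imwrite(f"pics/{f}.png",cv2.cvtColor(camera(n),cv2.COLOR_RGB2BGR))
def blob(f,box):
    im=cv2.imread(f);x0,y0,x1,y1=box;s=im[y0:y1,x0:x1];s=cv2.resize(s,None,fx=4,fy=4,interpolation=2);m=(s.max(2)<48).astype(np.uint8)
    n,l,st_,c=cv2.connectedComponentsWithStats(m);i=1+st_[1:,4].argmax();x,y,w,h,a=st_[i];print(np.r_[x/4+x0,y/4+y0,(x+w)/4+x0,(y+h)/4+y0]);return np.array([(x+w/2)/4+x0,(y+h/2)/4+y0]),a/16
a=W(0,-.09)+[.001,0,0]
b,_=blob("pics/s4.png",(195,208,218,243));t,_=blob("pics/t4.png",(308,150,332,172));print(b,t)
m=tri(t,b);d=m-a;print(m,np.hypot(*d[:2]),(np.arctan2(d[1],d[0])-yaw-np.radians(175)+1)%(2*np.pi)-1,proj("top",m),proj("scene",m))
E
python3 chk.py
```

```text
18.7333 q 2.059 r 0.3411 z 0.2821 F [0.6  0.54 0.18] Ft 0.79 Fr -0.14 open 0.047 [ 0.38  0.9   0.1   0.7  -0.08  1.54  1.63]
[205.25 218.5  214.75 237.25]
[313.75 155.5  321.75 165.5 ]
[210.    227.875] [317.75 160.5 ]
[ 0.66855324 -0.13069936  0.13092938] 0.08509795233889461 2.5657926015348855 [317.38717414 160.41626386] [209.58723169 227.88758263]
```

Triangulation now puts the knob at its "down" height (0.131 against 0.129 at the start, 0.137 on the slope). I'll confirm by feel with a light touch on the knob top, which should be at z = 0.160.

```bash
python3 - <<'E'
from h import *
o,R=st();h=np.degrees(np.arctan2(R[1,1],R[0,1]));print(go([.6685,-.1307,.25],h))
E
```

```text
([0.2399, 0.2323, 0.04], np.float64(-0.0))
```

Request:
{"method": "drive_tool", "body": {
  "rows": [
    [[0.05,0.05,0],0],
    [[0.09,0.09,0.01],0],
    [[0.13,0.13,0.02],0],
    [[0.17,0.17,0.03],0],
    [[0.21,0.205,0.04],0],
    [[0.24,0.232,0.04],0],
    [[0.24,0.232,0.04],0],
    [[0.24,0.232,0.04],0]
  ],
  "jaw": 1
}}

```text
clock: 19.5
tool_pos: [0.6671, -0.1233, 0.2501]
ee_rot: [-0.0, 0.185, 0.983, 0.001]
contact_force: [-0.8, -0.5, -0.4]
opening: 0.0001
gripper_force: 0.0
```

```bash
python3 - <<'E'
from h import *
o,R=st();h=np.degrees(np.arctan2(R[1,1],R[0,1]));print(o["opening"],o["tool_pos"],go([.6685,-.1307,.172],h))
E
```

```text
6.230797409994422e-05 [ 0.66711881 -0.12325911  0.25008373] ([-0.0051, -0.0083, 0.0976], np.float64(-0.0))
```

Request:
{"method": "drive_tool", "body": {
  "rows": [
    [[-0.005,-0.006,0.03],0],
    [[-0.005,-0.006,0.06],0],
    [[-0.005,-0.006,0.085],0],
    [[-0.005,-0.006,0.095],0],
    [[-0.005,-0.006,0.097],0],
    [[-0.005,-0.006,0.097],0]
  ]
}}

```text
clock: 20.0
tool_pos: [0.6705, -0.1369, 0.1726]
ee_rot: [0.0, 0.188, 0.982, 0.0]
contact_force: [0.0, 0.2, 0.5]
opening: 0.0002
gripper_force: 0.0
```

Request:
{"method": "drive_tool", "body": {
  "rows": [
    [[0,0,0.002],0],
    [[0,0,0.004],0],
    [[0,0,0.006],0],
    [[0,0,0.008],0],
    [[0,0,0.01],0],
    [[0,0,0.01],0]
  ]
}}

```text
clock: 20.5
tool_pos: [0.6701, -0.1378, 0.1639]
ee_rot: [-0.0, 0.189, 0.982, -0.0]
contact_force: [-0.1, -0.8, -0.2]
opening: -0.0001
gripper_force: 0.0
```

Request:
{"method": "drive_tool", "body": {
  "rows": [
    [[0.003,0.007,0],0],
    [[0.003,0.007,0],0],
    [[0.003,0.007,0.001],0],
    [[0.003,0.007,0.002],0],
    [[0.003,0.007,0.003],0],
    [[0.003,0.007,0.003],0]
  ]
}}

```text
clock: 21.0
tool_pos: [0.6699, -0.1317, 0.1615]
ee_rot: [-0.0, 0.189, 0.982, -0.0]
contact_force: [1.2, -0.3, 0.4]
opening: 0.0001
gripper_force: 0.0
```

Request:
{"method": "drive_tool", "body": {
  "rows": [
    [[0,0,0.001],0],
    [[0,0,0.0015],0],
    [[0,0,0.002],0],
    [[0,0,0.002],0]
  ]
}}

```text
clock: 21.33
tool_pos: [0.6701, -0.1317, 0.1601]
ee_rot: [0.0, 0.189, 0.982, -0.0]
contact_force: [-0.8, -0.2, -0.7]
opening: 0.0
gripper_force: 0.0
```

There is no contact down to z = 0.160, so the lever is fully down. Retreating and handing in.

Request:
{"method": "drive_tool", "body": {
  "rows": [
    [[0,0,-0.03],0],
    [[0,0,-0.07],0],
    [[0,0,-0.11],0],
    [[0,0,-0.15],0],
    [[0,0,-0.15],0],
    [[0,0,-0.15],0]
  ]
}}

```text
clock: 21.83
tool_pos: [0.6707, -0.1318, 0.2821]
ee_rot: [0.002, 0.189, 0.982, 0.0]
contact_force: [-0.6, -0.8, -0.7]
opening: 0.0002
gripper_force: 0.0
```

Request:
{"method": "drive_tool", "body": {
  "rows": [
    [[-0.05,-0.05,0],0],
    [[-0.09,-0.09,0],0],
    [[-0.13,-0.13,0],0],
    [[-0.17,-0.17,0],0],
    [[-0.21,-0.21,0],0],
    [[-0.24,-0.24,0],0],
    [[-0.24,-0.24,0],0],
    [[-0.24,-0.24,0],0]
  ]
}}

```text
clock: 22.5
tool_pos: [0.7759, -0.3867, 0.275]
ee_rot: [-0.003, 0.191, 0.982, -0.001]
contact_force: [0.4, -0.2, -1.3]
opening: 0.0004
gripper_force: 0.0
```

```bash
python3 chk.py; python3 -c "
from station import workorder
print(workorder.sign_off())"
```

```text
22.5 q 2.046 r 0.3482 z 0.275 F [ 0.37 -0.17 -1.34] Ft 0.23 Fr 0.34 open 0.0004 [ 0.39  0.92  0.11  0.68 -0.08  1.55  1.64]
[205.   218.5  214.75 237.25]
[313.75 155.25 321.5  165.5 ]
[209.875 227.875] [317.625 160.375]
[ 0.66874469 -0.13067148  0.13118992] 0.08525256047835296 2.5671581176301714 [317.39094265 160.32117512] [209.60872491 227.88332625]
the job is handed in; nothing more can be done
None
```

The board is folded flat and the lever sits fully down in the keeper's notch at about 2.57 rad, released and handed in at 22.5 s; the highest knob force I read was about 12 N on the ramp and 5 N at the stop, but pressing the board home peaked at 59 N (21 N sideways) at the fingertip.

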